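# Pry open the gauge case and hold the ring gauge over the backlight

## Task

Use the flat pry blade, not the gripper, to lever up the lid of the grey gauge case and swing it back past upright, then lay the blade down flat on the bench. Then take the steel ring gauge out of the case and carry it over the square backlight plate: finish while still holding it there, level and steady in the air, centred over the plate with its underside about 10 cm above the bench. Do not disturb the loose sleeves and ring standing nearby.

Things in the scene. Friction and masses are not known exactly. Their poses are not given: they have to be found in the camera images.
- pry: Flat pry blade lying on the bench right of the case, 75 g: black handle 90 x 20 wide x 22 high, steel blade 67 x 22 wide x 3 thick, undersides level. Origin: underside, on the long centre line; +x to the blade tip, z up. Handle x = -50 to +40 mm, blade +38 to +105. Centre of mass near x = +15: grip across the width at about +20. The blade points roughly at the case.
- pry_tip (a point): Middle of the tip of the pry blade (105 mm ahead of the tool's origin, 1.5 mm above its underside). Axes as the tool's.
- case: Grey plastic case fixed to the bench, 110 (x) x 134 (y) x 56 mm high without lid, walls 5 mm, inner floor 5 mm above the bench. Origin: centre of its underside; z up. Its front with the pry slot is its own -x side, which faces roughly to the robot's right; the hinge is along its +x edge.
- pry_slot (a point): Middle of the pry slot, over the front wall: 52 mm from the case's origin towards its -x, 50 mm above the bench. The front wall is only 44 mm high, so under the shut lid (underside at 56 mm) a slot 12 mm high and 124 mm wide stays open; the blade fits in, straight along the case's +x.
- support (a point): Centre of the top of the black round support in the middle of the case, 44 mm in diameter, 14 mm above the bench, on which the ring gauge sits; a pin of 30 mm diameter on it stands 6 mm up into the ring's bore.
- case_hinge (a point): Middle of the hinge line: 55 mm from the case's origin towards its +x, 56 mm above the bench. The hinge line runs along the case's y.
- lid (a joint): Lid angle in rad: 0 shut (at the start), 1.57 upright, stops at 1.9. The lid is a flat plate 116 x 134 x 5 mm, 80 g, underside at 56 mm when shut, overhanging the front wall by 6 mm. Stiff hinge: the lid stays where it is left; about 1 N at its front edge moves it.
- lid_edge (a point): Middle of the lower front edge of the lid (116 mm from the hinge line, the edge to lever up).
- gauge: Plain steel ring gauge, outside diameter 58, bore 36, height 26 mm, about 0.3 to 0.5 kg. Origin: centre of its underside, axis = z. Sits in the middle of the case with its underside 14 mm above the bench, top at 40 mm; about 33 mm is free beside it along the case's y, 21 mm along the case's x. Hidden under the lid at first.
- plate: Square backlight plate fixed on the bench, aluminium with a white round window, 120 x 120 x 12 mm; origin: centre of its underside. To the robot's right.
- sleeve_a: Bystander: upright steel sleeve, diameter 48, height 50 mm, behind the work. Origin: centre of its underside.
- sleeve_b: Bystander: upright dark steel sleeve, diameter 52, height 55 mm, behind the work. Origin: centre of its underside.
- race: Bystander: flat steel ring, diameter 54, height 16 mm, behind the work. Origin: centre of its underside.
Things that resemble listed ones, but are neither listed nor needed, are in the scene too. Several things have the shape of the pry; the one meant has the colours described above. Of the things that look like the plate, take the one that is farthest to the robot's right at the start.

How it is judged:
By the outcome, as a careful person would: the job done as asked, in the order asked, and still so for the second after the job is handed in, while the arm keeps its last pose, push and grip.
It also fails if it takes over 64 s, if anything falls off the work surface, if the arm or the gripper's body presses on something with over 40 N, if the wrist force passes 120 N, or if a joint passes its speed limit or range.

## Robot

A 7-joint arm with a two-finger parallel gripper is mounted at the origin on the work surface. World frame = base frame: x ahead of the robot, y to its left, z up, the work surface at z = 0. Lengths are in mm, angles in rad, forces in N, time in s.
With the tool pointing down it reaches from about 400 to 875 mm from the base axis. Payload 4.4 kg.
Tool frame: the origin (TCP) lies at the very end of the fingers, on their centre line; the grasp point (between the pads) lies 19 mm behind it (ctrl.tcp_to_grasp is the distance from the TCP to the grasp point, in mm); y points along the fingers, x is the direction in which the jaws open and shut, and the axes are right-handed (so a half turn about y gives the same grasp; the last joint's range is limited). The gripper opens to 85 mm and grips with 20 to 120 N. Pads are 22 mm wide; open, the fingers measure 114 mm over their backs; the gripper's body (76 mm by 85 mm) begins 54 mm behind the grasp point. The pads swing forward as they close: fully open they stand 13 mm farther back than shut.
Start: joints at [1.149, 0.628, 0.038, 1.517, -0.027, 0.996, -0.02], TCP at [226.449, -609.293, 231.313] pointing down, gripper open.
Joint ranges: [-3.06, 3.06], [-0.37, 2.12], [-1.25, 1.32], [0.18, 2.47], [-1.1, 4.24], [0.23, 1.98], [-2.94, 2.94]. Speed limits (rad/s): [2.57, 2.57, 3.14, 3.14, 3.14, 3.14, 3.14].

## Interface

Orientations are given as a unit quaternion [x, y, z, w].
In Python, from workcell import ctrl, optics, workorder gives the robot as it stands.
- The arm moves only by the tool step_arm, never from a script. Its argument "commands" is one flat list of numbers, 6 for each row, row after row: the shift along the tool's x, y, z in m, then the turn, a rotation vector about the tool's x, y, z in degrees. A call has 1 to 12 rows; each row is the pose to reach, as a shift and turn from the pose commanded when the call began, along the tool's axes at that moment; what a row does not reach only later rows make up. A row lasts 1/12 s, in which the tool goes at most 41.7 mm and 7.16 degrees, less where a joint would pass 70% of its speed; a pose out of reach is approached as far as the arm can. A call with a gripper value outside its range is refused whole. "jaw" is the opening, from -1 (shut) to 1 (fully open), so that 0 is half open, set as the call begins (left out, the last holds). The fingers move at their own pace and stop on an object; "squeeze" is the grip in N (left out, the last holds). Time passes only in rows, so rows that repeat a pose let the fingers close. It gives the time, the measured TCP pose, the force and the opening at its end, in the units of the state.
- ctrl.get_obs(): the state, without advancing time (a new reading comes with each control period).
- optics.snapshot(name): name is "scene" or "top" or "wrist"; returns a dict with "image" (420x560x3 uint8, blue, green, red), "intrinsics" (3x3 intrinsics, pixels), "dist_coeffs" ([k1, k2, p1, p2, k3] as OpenCV has them; the pictures are not rectified), "R" (3x3) and "t" (3): a world point X has camera coordinates R X + t. Camera axes: x right, y down, z forward; pixel columns grow to the right and rows downward; lengths in mm; the calibration is good to about 2 mm. A picture is of the moment at which its call begins. There is no depth.
- workorder.finish_job(): hands the job in, once; it reports no verdict.
The state is a dict: "clock": time; "qpos": joint angles; "dq": joint speeds; "joint_torque": joint torques, N m; "tool_pos": TCP position; "orientation": TCP orientation; "force": force on the tool from outside, world axes, zero at the start; "ft_torque": the same for the moment, N m; "width": opening from 0.0 (shut) to 1.0 (fully open).
Only numpy, scipy, OpenCV 4.12 (cv2) and the standard library are available. Lean on these libraries where they do the work, as an engineer would, in place of code of your own. Each camera call takes 0.05 s, during which the arm holds its last target. There are 200 camera calls.

## Working session

There is one attempt and no reset: what is moved stays moved. The work goes in short steps, Python scripts to look and compute and a tool call to move; the robot and the scene stay as the last step left them, time stands still between calls to the robot, and variables do not carry over. Pictures are saved under pics/ and viewed, about 8 in all and at most 12, crops included, and the job is handed in when it is done.

Besides the shell and the picture viewer there is one more tool, called after ">>>" by a JSON object that holds its "fn" and its "kwargs". step_arm: Moves the arm, as the interface text tells. Its arguments: {"type":"object","properties":{"commands":{"type":"array"},"jaw":{"type":"number"},"squeeze":{"type":"number"}},"required":["commands"]}

```bash
ls; mkdir -p pics; cat > h.py <<'E'
import numpy as np, cv2
from scipy.spatial.transform import Rotation as Ro
from workcell import ctrl, optics, workorder
def snap(n,f=None):
    s=optics.snapshot(n)
    if f: cv2.imwrite('pics/'+f,s['image'])
    return s
def ray(s,px,z):
    u=cv2.undistortPoints(np.array(px,float).reshape(-1,1,2),np.array(s['intrinsics']),np.array(s['dist_coeffs'])).reshape(-1,2)
    R=np.array(s['R']);t=np.array(s['t']);c=-R.T@t
    d=np.c_[u,np.ones(len(u))]@R
    return c+d*((z-c[2])/d[:,2])[:,None]
def proj(s,X):
    X=np.array(X,float).reshape(-1,3)
    return cv2.projectPoints(X,cv2.Rodrigues(np.array(s['R']))[0],np.array(s['t'],float),np.array(s['intrinsics']),np.array(s['dist_coeffs']))[0].reshape(-1,2)
def save(s,f):
    np.savez('pics/'+f,**{k:np.array(v) for k,v in s.items()})
def st():
    o=ctrl.get_obs()
    return o,np.array(o['tool_pos']),Ro.from_quat(o['orientation'])
E
python3 - <<'E'
from h import *
a=snap('top','top1.png');b=snap('scene','scene1.png');save(a,'top1.npz');save(b,'scene1.npz')
cv2.imwrite('pics/both1.png',cv2.resize(np.vstack([a['image'],b['image']]),None,fx=.71,fy=.71))
for s in(a,b):print(-np.array(s['R']).T@s['t'])
o,p,r=st();print(o['clock'],p,r.as_matrix().round(3),o['force'],o['width'],ctrl.tcp_to_grasp)
E
```

```text
pics
[439.59199364 -18.60647255 835.01876191]
[1116.32588487 -356.6468491   494.56878114]
0.1 [ 226.24448333 -608.77205547  230.49438807] [[ 0.348 -0.001  0.937]
 [-0.937  0.002  0.348]
 [-0.002 -1.    -0.   ]] [-0.40705464  0.7992497  -0.10483298] 0.9984090041179737 18.700000000000003
```

View pics/top1.png

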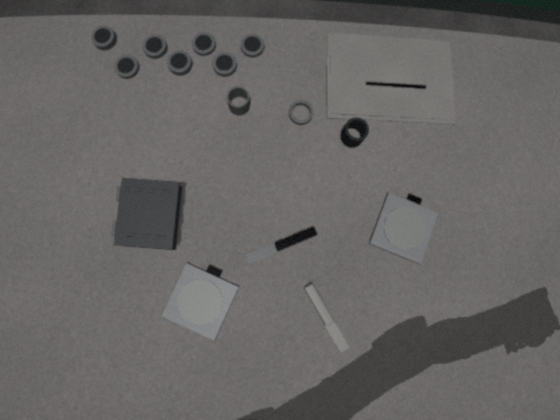

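View pics/scene1.png

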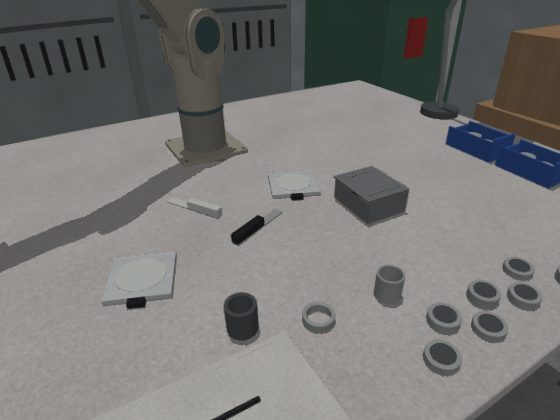

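The top view shows the case at about (148,213) with its front to the right. The black-handled pry is at (296,239) with its tip near (247,257). The rightmost plate is at (404,228), and the bystanders are at (238,100), (300,112) and (354,131).

```bash
python3 - <<'E'
from h import *
s=dict(np.load('pics/top1.npz'));im=s['image']
g=cv2.cvtColor(im,cv2.COLOR_BGR2GRAY).astype(int)
def blob(m,roi):
    x0,y0,x1,y1=roi;k=np.zeros(g.shape,np.uint8);k[y0:y1,x0:x1]=m[y0:y1,x0:x1]
    c=max(cv2.findContours(k,0,cv2.CHAIN_APPROX_NONE)[0],key=cv2.contourArea)
    return c
print('samples',g[240,296],g[255,258],g[270,258],g[213,148],g[213,179],g[240,390],g[228,404],g[260,350])
c=blob((g<45),(270,220,325,258));r=cv2.minAreaRect(c);b=cv2.boxPoints(r);print('handle',cv2.contourArea(c),r);print(ray(s,b,22).round(1))
W=ray(s,c.reshape(-1,2),22);r=cv2.minAreaRect(W[:,:2].astype(np.float32));print(r)
c=blob((g<80),(100,165,195,260));print('case',cv2.minAreaRect(c),cv2.approxPolyDP(c,4,True).reshape(-1,2).tolist())
c=blob((g>115),(360,180,450,270));r=cv2.minAreaRect(c);print('plate',r);print(cv2.minAreaRect(ray(s,c.reshape(-1,2),12)[:,:2].astype(np.float32)))
def big(x0,y0,x1,y1,f):
    o=cv2.resize(im[y0:y1,x0:x1],None,fx=f,fy=f,interpolation=cv2.INTER_CUBIC);return np.clip(o.astype(float)*1.8,0,255).astype(np.uint8)
cv2.imwrite('pics/c1.png',np.hstack([big(105,165,200,285,4),big(235,165,335,285,4)]))
E
```

```text
samples 21 112 111 74 43 125 121 107
handle 316.5 ((295.2810363769531, 238.17454528808594), (8.846155166625977, 42.38462448120117), 67.38013458251953)
[[ 477.4  -40.8   22. ]
 [ 512.9 -120.9   22. ]
 [ 496.1 -128.2   22. ]
 [ 460.9  -48.2   22. ]]
((486.83056640625, -84.53815460205078), (18.145877838134766, 87.55220794677734), 23.9195556640625)
case ((149.37010192871094, 213.5652618408203), (67.33588409423828, 68.18350982666016), 4.289153099060059) [[123, 178], [114, 243], [175, 249], [185, 183]]
plate ((404.5198974609375, 227.7957305908203), (54.04827117919922, 53.315216064453125), 21.501436233520508)
((515.5288696289062, -319.7962341308594), (115.88636016845703, 116.58943939208984), 69.00064849853516)
```

View pics/c1.png

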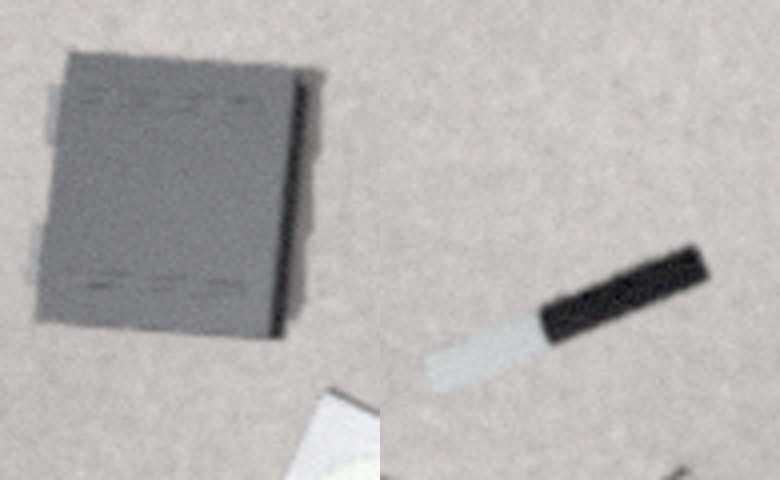

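```bash
cat >> h.py <<'E'
def to(target,yaw,cur=None):
    """shift (tool axes, m) and turn (deg) to a vertical tool with tool-x at world yaw (deg)"""
    o,p,r=st()
    c,s_=np.cos(np.radians(yaw)),np.sin(np.radians(yaw))
    M=np.array([[c,0,-s_],[s_,0,c],[0,-1,0]]); 
    x=M[:,0];y=np.array([0,0,-1.]);M=np.c_[x,y,np.cross(x,y)]
    d=r.inv().apply(np.array(target)-p)/1000
    t=(r.inv()*Ro.from_matrix(M)).as_rotvec(degrees=True)
    print('t',round(o['clock'],2),'p',p.round(1),'yawx',np.degrees(np.arctan2(*r.as_matrix()[[1,0],0])).round(2),'down',r.as_matrix()[:,1].round(3),'F',np.round(o['force'],1),'w',round(o['width'],3),'shift',d.round(4),'turn',t.round(2))
E
python3 - <<'E'
from h import *
s=dict(np.load('pics/top1.npz'))
P=ray(s,[[122.5,178],[179.75,182.5],[172.75,249.5],[114.25,245.25]],61)[:,:2];print(P.round(1))
TL,TR,BR,BL=P;print([np.linalg.norm(a-b).round(1) for a,b in((TL,TR),(TR,BR),(BR,BL),(BL,TL))])
ux=(TL+BL-TR-BR);uy=(BR+BL-TL-TR);ux/=np.linalg.norm(ux);uy/=np.linalg.norm(uy)
print('x',np.degrees(np.arctan2(ux[1],ux[0])),'y',np.degrees(np.arctan2(uy[1],uy[0])))
v=ux+np.array([-uy[1],uy[0]])*-1 if 0 else ux
print('case origin',P.mean(0)+3*ux)
b=snap('scene');
d=np.array([-.405,.914]);o=np.array([484.8,-79.9])
for n in('top','scene'):
    print(n,proj(b if n=='scene' else s,[[*(o+105*d),1.5]]))
to([*(o+20*d),150],23.9)
E
```

```text
[[594.5 264.8]
 [588.5 149.7]
 [456.3 156. ]
 [461.  271.1]]
[np.float64(115.3), np.float64(132.3), np.float64(115.2), np.float64(133.6)]
x 87.34859264587683 y 177.31673670610422
case origin [525.20796218 213.39016926]
top [[246.03417472 258.88240091]]
scene [[278.50080284 210.62809224]]
t 0.15 p [ 226.3 -608.8  230.6] yawx -69.62 down [-0.     0.001 -1.   ] F [ 0.7 -0.2  0.8] w 1.001 shift [-0.4256  0.0812  0.4253] turn [-7.000e-02 -9.352e+01 -6.000e-02]
```

>>> {"fn": "step_arm", "kwargs": {"commands": [-0.4256,0.08,0.4253,0,-93.5,0,-0.4256,0.08,0.4253,0,-93.5,0,-0.4256,0.08,0.4253,0,-93.5,0,-0.4256,0.08,0.4253,0,-93.5,0,-0.4256,0.08,0.4253,0,-93.5,0,-0.4256,0.08,0.4253,0,-93.5,0,-0.4256,0.08,0.4253,0,-93.5,0,-0.4256,0.08,0.4253,0,-93.5,0,-0.4256,0.08,0.4253,0,-93.5,0,-0.4256,0.08,0.4253,0,-93.5,0,-0.4256,0.08,0.4253,0,-93.5,0,-0.4256,0.08,0.4253,0,-93.5,0], "jaw": 0, "squeeze": 100}}

```text
clock: 1.15
tool_pos: [433.1, -156.9, 165.3]
orientation: [0.7, 0.102, -0.102, -0.7]
force: [0.4, -0.5, 0.3]
width: 0.503
```

```bash
python3 - <<'E'
from h import *
to([476.7,-61.6,110],23.9)
E
```

```text
t 1.15 p [ 433.1 -156.9  165.3] yawx 16.65 down [ 0. -0. -1.] F [ 0.4 -0.5  0.3] w 0.503 shift [0.069  0.0553 0.0788] turn [ 0.01 -7.25  0.01]
```

>>> {"fn": "step_arm", "kwargs": {"commands": [0.069,0.055,0.079,0,-7.2,0,0.069,0.055,0.079,0,-7.2,0,0.069,0.055,0.079,0,-7.2,0,0.069,0.055,0.079,0,-7.2,0,0.069,0.055,0.079,0,-7.2,0,0.069,0.055,0.079,0,-7.2,0]}}

```text
clock: 1.65
tool_pos: [476.3, -63.9, 110.2]
orientation: [0.692, 0.144, -0.145, -0.692]
force: [0.4, -0.3, -0.1]
width: 0.496
```

```bash
python3 - <<'E'
from h import *
to([476.7,-61.6,4],23.9)
w=snap('wrist','w1.png');save(w,'w1.npz');print(-np.array(w['R']).T@w['t'])
d=np.array([-.405,.914]);o=np.array([484.8,-79.9])
print(proj(w,[[*(o+x*d),z] for x,z in((105,3),(40,22),(-50,22))]))
w['image'][:]=np.clip(w['image']*1.5,0,255);cv2.imwrite('pics/w1.png',w['image'])
E
```

```text
t 1.65 p [476.3 -63.9 110.2] yawx 23.53 down [-0.001 -0.001 -1.   ] F [ 0.4 -0.3 -0.1] w 0.496 shift [0.0014 0.1062 0.0019] turn [ 0.01 -0.37 -0.08]
[448.68858901  -3.16118162 252.66995387]
[[281.38239268 104.87056751]
 [281.89760306 189.83668603]
 [282.27094459 291.67993955]]
```

View pics/w1.png

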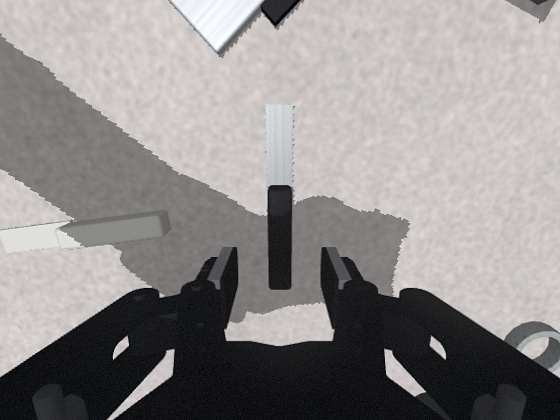

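The wrist view shows the handle centred between the pads, with the tip at (280,105) against a predicted (281,105). Next I descend and grip.

>>> {"fn": "step_arm", "kwargs": {"commands": [0.001,0.04,0.002,0,-0.4,0,0.001,0.075,0.002,0,-0.4,0,0.001,0.095,0.002,0,-0.4,0,0.001,0.106,0.002,0,-0.4,0,0.001,0.106,0.002,0,-0.4,0]}}

```text
clock: 2.12
tool_pos: [475.2, -63.0, 2.8]
orientation: [0.692, 0.144, -0.147, -0.692]
force: [0.4, -0.6, -0.3]
width: 0.502
```

>>> {"fn": "step_arm", "kwargs": {"commands": [0,0,0,0,0,0,0,0,0,0,0,0,0,0,0,0,0,0,0,0,0,0,0,0,0,0,0,0,0,0,0,0,0,0,0,0,0,0,0,0,0,0,0,0,0,0,0,0], "jaw": -1}}

```text
clock: 2.78
tool_pos: [477.7, -62.0, 5.8]
orientation: [0.692, 0.147, -0.146, -0.691]
force: [-1.2, -0.9, 8.6]
width: 0.205
```

```bash
python3 - <<'E'
from h import *
# approach pose: tip (TCP 85 behind) aligned w case, tip 60 mm before front wall, raised
ux=np.array([np.cos(np.radians(87.33)),np.sin(np.radians(87.33))]);c=np.array([525.2,213.4])
t=c+ux*(-61-40-85)
print('tcp xy',t)
to([*t,90],87.33-90)
E
```

```text
tcp xy [516.53548262  27.60192106]
t 2.78 p [477.7 -62.    5.8] yawx 23.87 down [ 0.002 -0.001 -1.   ] F [-1.2 -0.9  8.6] w 0.205 shift [ 0.0719 -0.0842  0.066 ] turn [ 0.08 26.54  0.12]
```

>>> {"fn": "step_arm", "kwargs": {"commands": [0,-0.03,0,0,0,0,0,-0.06,0,0,0,0,0.072,-0.086,0.066,0,26.5,0,0.072,-0.086,0.066,0,26.5,0,0.072,-0.086,0.066,0,26.5,0,0.072,-0.086,0.066,0,26.5,0,0.072,-0.086,0.066,0,26.5,0,0.072,-0.086,0.066,0,26.5,0,0.072,-0.086,0.066,0,26.5,0]}}

```text
clock: 3.53
tool_pos: [515.3, 27.3, 90.4]
orientation: [0.707, -0.016, 0.015, -0.707]
force: [-0.4, 0.1, -0.8]
width: 0.205
```

```bash
python3 - <<'E'
from h import *
ux=np.array([np.cos(np.radians(87.33)),np.sin(np.radians(87.33))]);c=np.array([525.2,213.4])
to([*(c+ux*(-186)),90],-2.67)
ims=[]
for n in('wrist','scene','top'):
    w=snap(n);save(w,n+'2.npz')
    o,p,r=st();u=r.as_matrix()
    for x,z in((85,-1),(20,19)):
        X=p-u[:,2]*0+np.array([*(ux*x),z]);print(n,x,proj(w,X))
    im=np.clip(w['image']*1.5,0,255).astype(np.uint8)
    if n=='wrist': ims.append(cv2.resize(im[0:300,140:440],(400,400)))
    if n=='scene': ims.append(cv2.resize(im[130:280,200:350],(400,400)))
cv2.imwrite('pics/p2.png',np.hstack(ims))
E
```

```text
t 3.53 p [515.3  27.3  90.4] yawx -2.52 down [-0.001 -0.001 -1.   ] F [-0.4  0.1 -0.8] w 0.205 shift [0.0013 0.0004 0.0004] turn [ 0.04  0.15 -0.05]
wrist 85 [[282.40046991  87.98155247]]
wrist 20 [[282.02584414 239.26494573]]
scene 85 [[333.64128366 180.79285761]]
scene 20 [[308.13043937 179.37582616]]
top 85 [[194.37438793 216.09446074]]
top 20 [[227.85176814 217.5029458 ]]
```

View pics/p2.png

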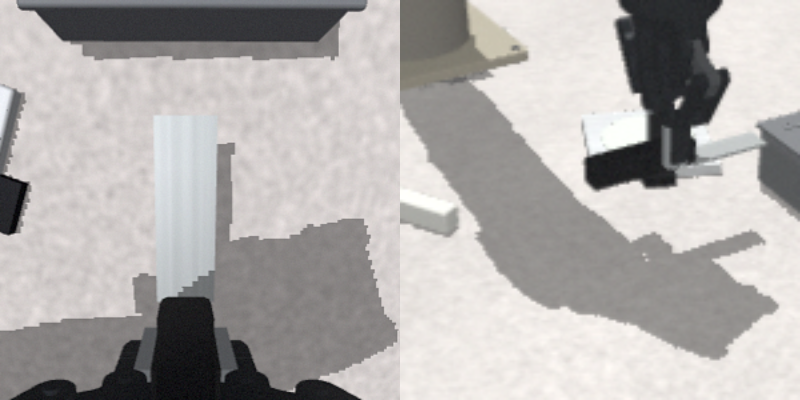

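```bash
python3 - <<'E'
from h import *
w=dict(np.load('pics/scene2.npz'));o,p,r=st();R=r.as_matrix()
f=np.array([R[0,0]*0-R[1,0],R[0,0],0]);s=np.array([R[0,0],R[1,0],0])
im=np.clip(w['image']*1.5,0,255).astype(np.uint8)
k=12;x0,y0=295,165
out=cv2.resize(im[y0:y0+40,x0:x0+60],None,fx=k,fy=k,interpolation=cv2.INTER_CUBIC)
for dz,col in((-1,(0,0,255)),(-4.3,(0,200,0))):
    q=[p+f*x+s*y+[0,0,dz+1.5] for x,y in((20,-11),(85,-11),(85,11),(20,11))]
    a=((proj(w,q)-[x0-.5,y0-.5])*k).round().astype(int);cv2.polylines(out,[a],False,col,1)
cv2.imwrite('pics/p3.png',out)
E
```

```text
(no output)
```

View pics/p3.png

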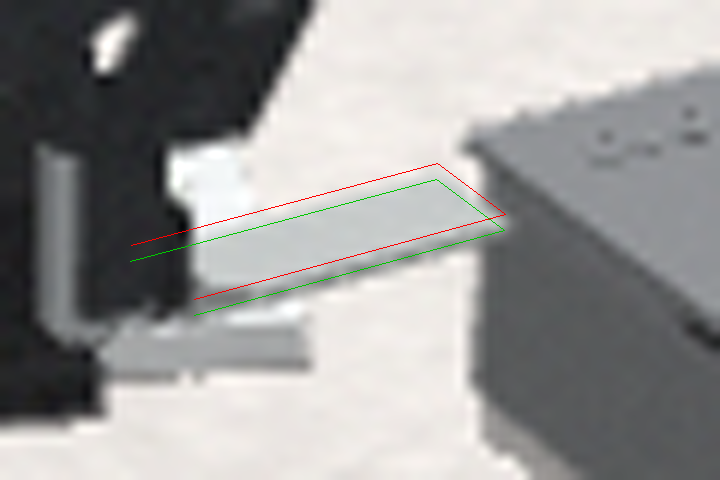

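Green outline (tip 4.3 mm below the TCP, level) fits the blade; lower to slot height and insert.

>>> {"fn": "step_arm", "kwargs": {"commands": [0.001,0.03,0,0,0,0,0.001,0.036,0.01,0,0,0,0.001,0.036,0.025,0,0,0,0.001,0.036,0.025,0,0,0,0.001,0.036,0.025,0,0,0,0.001,0.036,0.025,0,0,0]}}

```text
clock: 4.18
tool_pos: [518.0, 52.9, 54.7]
orientation: [0.707, -0.016, 0.016, -0.707]
force: [0.5, -0.2, -0.8]
width: 0.203
```

```bash
python3 - <<'E'
from h import *
ux=np.array([np.cos(np.radians(87.33)),np.sin(np.radians(87.33))]);c=np.array([525.2,213.4])
to([*(c+ux*(-121)),54.3],-2.67)
E
```

```text
t 4.18 p [518.   52.9  54.7] yawx -2.56 down [-0.    -0.001 -1.   ] F [ 0.5 -0.2 -0.8] w 0.203 shift [-0.0002  0.0004  0.0397] turn [ 0.03  0.11 -0.  ]
```

>>> {"fn": "step_arm", "kwargs": {"commands": [0,0,0.01,0,0,0,0,0,0.02,0,0,0,0,0,0.025,0,0,0,0,0,0.025,0,0,0]}}

```text
clock: 4.52
tool_pos: [519.4, 80.7, 54.7]
orientation: [-0.706, 0.015, -0.015, 0.708]
force: [0.2, 0.8, -1.4]
width: 0.208
```

>>> {"fn": "step_arm", "kwargs": {"commands": [0,0,0.01,0,0,0,0,0,0.01,0,0,0,0,-0.008,0.01,0,0,0,0,-0.016,0.01,0,0,0,0,-0.026,0.01,0,0,0,0,-0.036,0.011,0,0,0,0,-0.044,0.014,0,0,0,0,-0.051,0.018,0,0,0,0,-0.059,0.024,0,0,0,0,-0.066,0.031,0,0,0,0,-0.066,0.031,0,0,0]}}

```text
clock: 5.43
tool_pos: [521.7, 111.8, 122.2]
orientation: [-0.706, 0.014, -0.016, 0.708]
force: [0.2, 0.2, 0.3]
width: 0.207
```

```bash
python3 - <<'E'
from h import *
ux=np.array([np.cos(np.radians(87.33)),np.sin(np.radians(87.33))]);c=np.array([525.2,213.4])
to([*(c+ux*(-117)),120],-2.67)
ims=[]
for n,(x0,y0) in(('scene',(260,80)),('wrist',(100,0))):
    w=snap(n);save(w,n+'4.npz')
    ims.append(cv2.resize(np.clip(w['image'][y0:y0+(200 if n=='scene' else 360),x0:x0+(200 if n=='scene' else 360)]*1.5,0,255).astype(np.uint8),(400,400)))
cv2.imwrite('pics/p4.png',np.hstack(ims))
E
```

```text
t 5.43 p [521.7 111.8 122.2] yawx -2.45 down [ 0.003  0.002 -1.   ] F [0.2 0.2 0.3] w 0.207 shift [-0.0013  0.0021 -0.0154] turn [-0.13  0.22  0.18]
```

View pics/p4.png

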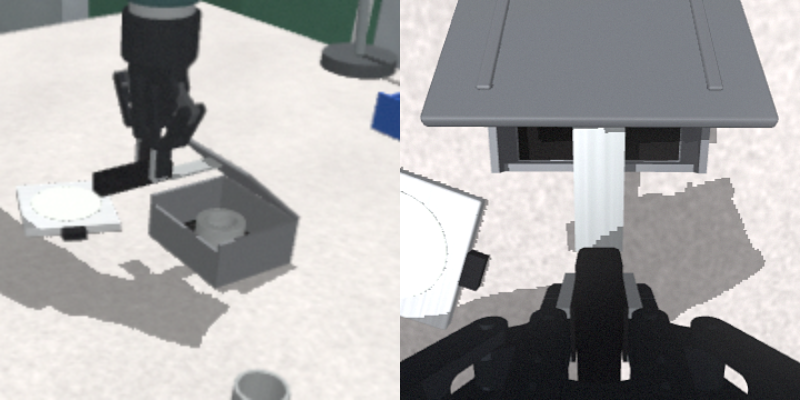

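The lid is at about 40° and resting on the blade tip, and the gauge is visible in the case. I continue the arc past upright.

>>> {"fn": "step_arm", "kwargs": {"commands": [0,-0.008,0.013,0,0,0,0,-0.012,0.024,0,0,0,0,-0.014,0.032,0,0,0,0,-0.014,0.042,0,0,0,0,-0.014,0.052,0,0,0,0,-0.014,0.062,0,0,0,0,-0.014,0.07,0,0,0,0,-0.014,0.078,0,0,0,0,-0.014,0.084,0,0,0,0,-0.014,0.088,0,0,0,0,-0.014,0.088,0,0,0]}}

```text
clock: 6.45
tool_pos: [524.4, 198.5, 134.3]
orientation: [-0.707, 0.015, -0.015, 0.707]
force: [0.4, 0.1, -0.8]
width: 0.205
```

```bash
python3 - <<'E'
from h import *
to([477,-62,130],23.9)
ims=[]
for n,(x0,y0) in(('scene',(260,80)),('wrist',(100,0))):
    w=snap(n);save(w,n+'5.npz')
    ims.append(cv2.resize(np.clip(w['image'][y0:y0+(200 if n=='scene' else 360),x0:x0+(200 if n=='scene' else 360)]*1.5,0,255).astype(np.uint8),(400,400)))
cv2.imwrite('pics/p5.png',np.hstack(ims))
E
```

```text
t 6.45 p [524.4 198.5 134.3] yawx -2.5 down [-0.     0.001 -1.   ] F [ 0.4  0.1 -0.8] w 0.205 shift [-0.036   0.0041 -0.2623] turn [-5.00e-02 -2.64e+01  1.00e-02]
```

View pics/p5.png

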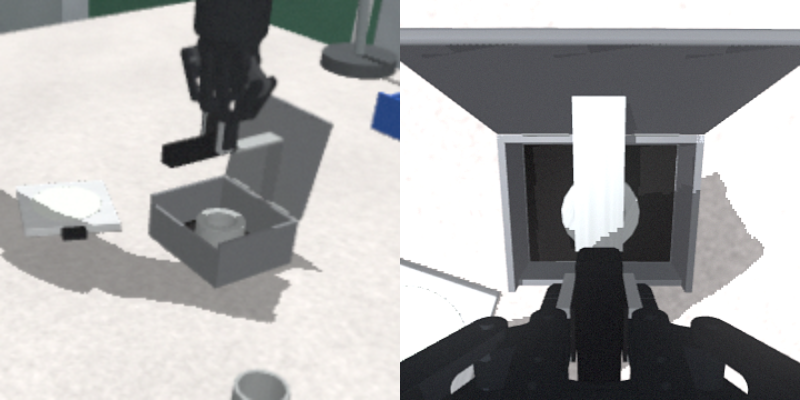

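The lid is past upright, at about 1.77 rad. I retract the blade and lower it to the bench.

>>> {"fn": "step_arm", "kwargs": {"commands": [0,0,-0.02,0,0,0,0,0,-0.26,0,0,0,0,0,-0.26,0,0,0,0,0,-0.26,0,0,0,0,0,-0.26,0,0,0,0,0,-0.26,0,0,0,0,0,-0.26,0,0,0,0,0.04,-0.26,0,0,0,0,0.08,-0.26,0,0,0,0,0.11,-0.26,0,0,0,0,0.12,-0.26,0,0,0,0,0.12,-0.26,0,0,0]}}

```text
clock: 7.55
tool_pos: [511.0, -62.7, 12.4]
orientation: [-0.707, 0.018, -0.014, 0.707]
force: [0.5, -0.5, -0.8]
width: 0.205
```

```bash
python3 - <<'E'
from h import *
to([512,-61,6.3],-2.5)
E
```

```text
t 7.55 p [511.  -62.7  12.4] yawx -2.59 down [-0.005  0.    -1.   ] F [ 0.5 -0.5 -0.8] w 0.205 shift [0.001  0.0061 0.0018] turn [ 0.   -0.09 -0.28]
```

>>> {"fn": "step_arm", "kwargs": {"commands": [0,0.003,0,0,0,0,0,0.005,0,0,0,0,0,0.006,0,0,0,0,0,0.006,0,0,0,0,0,0.006,0,0,0,0]}}

```text
clock: 7.97
tool_pos: [513.5, -62.7, 9.4]
orientation: [0.707, -0.015, 0.017, -0.707]
force: [0.1, -0.1, 0.0]
width: 0.204
```

```bash
python3 - <<'E'
from h import *
for _ in range(3): snap('top'); to([512,-61,6.3],-2.5)
E
```

```text
t 8.02 p [513.4 -62.6   9.3] yawx -2.57 down [ 0.002 -0.    -1.   ] F [ 0.7 -0.6 -0.8] w 0.204 shift [-0.0015  0.003   0.0016] turn [ 0.   -0.07  0.09]
t 8.07 p [513.3 -62.6   9.1] yawx -2.57 down [ 0.001 -0.    -1.   ] F [-1.1 -0.3 -0.9] w 0.205 shift [-0.0014  0.0028  0.0016] turn [ 0.   -0.07  0.08]
t 8.12 p [513.2 -62.6   9. ] yawx -2.57 down [ 0.001 -0.    -1.   ] F [-0.6  0.4 -1.2] w 0.204 shift [-0.0013  0.0027  0.0016] turn [ 0.   -0.07  0.06]
```

>>> {"fn": "step_arm", "kwargs": {"commands": [0,0.001,0,0,0,0,0,0.002,0,0,0,0,0,0.003,0,0,0,0,0,0.003,0,0,0,0,0,0.003,0,0,0,0]}}

```text
clock: 8.53
tool_pos: [512.9, -62.6, 5.8]
orientation: [0.707, -0.016, 0.016, -0.707]
force: [-1.8, 0.2, 5.9]
width: 0.206
```

```bash
python3 - <<'E'
from h import *
for _ in range(2): snap('top'); to([512,-61,6.3],-2.5)
E
```

```text
t 8.58 p [512.9 -62.6   5.8] yawx -2.57 down [ 0. -0. -1.] F [-1.7 -0.3  5.5] w 0.206 shift [-0.0009 -0.0005  0.0016] turn [ 0.01 -0.07  0.01]
t 8.63 p [512.8 -62.6   5.9] yawx -2.57 down [ 0. -0. -1.] F [-1.7 -0.6  5.6] w 0.208 shift [-0.0009 -0.0005  0.0015] turn [ 0.01 -0.07  0.01]
```

>>> {"fn": "step_arm", "kwargs": {"commands": [0,0,0,0,0,0,0,0,0,0,0,0,0,0,0,0,0,0,0,0,0,0,0,0,0,-0.01,0,0,0,0,0,-0.04,0,0,0,0,0,-0.08,0,0,0,0,0,-0.11,0,0,0,0,0,-0.12,0,0,0,0], "jaw": 0.1}}

```text
clock: 9.38
tool_pos: [515.2, -62.7, 130.1]
orientation: [0.707, -0.013, 0.018, -0.707]
force: [0.9, -0.7, -0.1]
width: 0.547
```

>>> {"fn": "step_arm", "kwargs": {"commands": [0,0,0.235,0,0,0,0,0,0.235,0,0,0,0,0,0.235,0,0,0,0,0,0.235,0,0,0,0,0,0.235,0,0,0,0,0,0.235,0,0,0,0,0,0.235,0,0,0,0,0,0.235,0,0,0], "jaw": 0.65}}

```text
clock: 10.05
tool_pos: [522.6, 174.2, 125.4]
orientation: [-0.707, 0.015, -0.014, 0.707]
force: [0.3, -0.8, -0.0]
width: 0.824
```

```bash
python3 - <<'E'
from h import *
to([525.2,213.4,60],-2.67)
ims=[]
w=snap('wrist');save(w,'w6.npz');print(-np.array(w['R']).T@w['t']);ims.append(cv2.resize(np.clip(w['image']*1.5,0,255).astype(np.uint8),(400,300)))
t=snap('top');save(t,'top6.npz');ims.append(cv2.resize(np.clip(t['image'][150:300,100:300]*1.5,0,255).astype(np.uint8),(400,300)))
print(proj(w,[[525.2,213.4,40]]),proj(t,[[525.2,213.4,40]]))
cv2.imwrite('pics/p6.png',np.hstack(ims))
E
```

```text
t 10.05 p [522.6 174.2 125.4] yawx -2.33 down [-0.  0. -1.] F [ 0.3 -0.8 -0. ] w 0.824 shift [0.001  0.0654 0.0392] turn [-0.02  0.34 -0.03]
[524.08493833 240.28014475 267.88730438]
[[281.79764095 167.64401228]] [[148.59902368 214.56960735]]
```

View pics/p6.png

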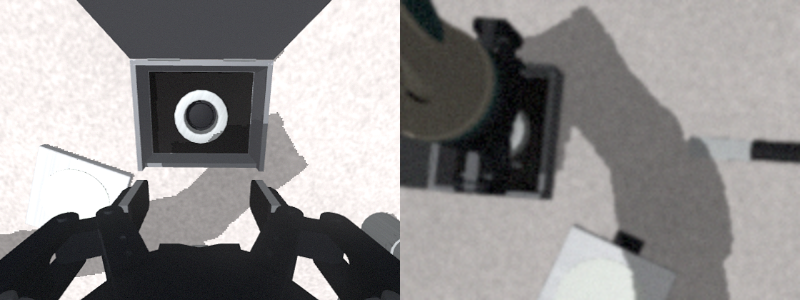

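The wrist view shows the gauge ring centred near (281,164) in the full image, with the lid staying open. The top view shows the blade lying on the bench. I refine the ring centre.

```bash
python3 - <<'E'
from h import *
s=dict(np.load('pics/w6.npz'));g=cv2.cvtColor(s['image'],cv2.COLOR_BGR2GRAY)
k=np.zeros_like(g);k[110:222,225:345]=(g[110:222,225:345]>75)
c=max(cv2.findContours(k,0,cv2.CHAIN_APPROX_NONE)[0],key=cv2.contourArea)
W=ray(s,c.reshape(-1,2),40)[:,:2].astype(np.float32);print(len(c),cv2.minEnclosingCircle(W),cv2.fitEllipse(W))
e=ray(s,[[192,84*1.0+0],[0,0]],56)
to([525.2,215,60],-2.67)
E
```

```text
210 ((524.8028564453125, 216.2010498046875), 28.654796600341797) ((524.6676025390625, 216.31341552734375), (55.814231872558594, 56.438751220703125), 105.71347045898438)
t 10.15 p [523.  170.5 125.3] yawx -2.64 down [-0.001 -0.002 -1.   ] F [ 0.3 -1.3 -0.2] w 0.824 shift [0.0002 0.0652 0.0446] turn [ 0.1   0.03 -0.04]
```

>>> {"fn": "step_arm", "kwargs": {"commands": [0,0,0.035,0,0,0,0,0.01,0.0445,0,0,0,0,0.03,0.0445,0,0,0,0,0.05,0.0445,0,0,0,0,0.06,0.0445,0,0,0,0,0.06,0.0445,0,0,0,0,0.06,0.0445,0,0,0]}}

```text
clock: 10.73
tool_pos: [525.3, 215.2, 65.1]
orientation: [0.707, -0.017, 0.016, -0.707]
force: [-0.1, 0.4, -0.2]
width: 0.824
```

```bash
python3 - <<'E'
from h import *
to([525,215.2,9],-2.67)
E
```

```text
t 10.73 p [525.3 215.2  65.1] yawx -2.66 down [-0.001 -0.001 -1.   ] F [-0.1  0.4 -0.2] w 0.824 shift [-0.0002  0.0561 -0.    ] turn [ 0.06  0.01 -0.06]
```

>>> {"fn": "step_arm", "kwargs": {"commands": [0,0.02,0,0,0,0,0,0.035,0,0,0,0,0,0.048,0,0,0,0,0,0.056,0,0,0,0,0,0.056,0,0,0,0,0,0.056,0,0,0,0]}}

```text
clock: 11.23
tool_pos: [525.5, 216.6, 9.6]
orientation: [0.707, -0.016, 0.016, -0.707]
force: [-1.2, -0.1, 0.3]
width: 0.824
```

>>> {"fn": "step_arm", "kwargs": {"commands": [0,0,0,0,0,0,0,0,0,0,0,0,0,0,0,0,0,0,0,0,0,0,0,0,0,0,0,0,0,0,0,0,0,0,0,0,0,0,0,0,0,0,0,0,0,0,0,0], "jaw": -1, "squeeze": 100}}

```text
clock: 11.9
tool_pos: [526.2, 216.9, 11.1]
orientation: [-0.707, 0.015, -0.017, 0.707]
force: [-1.1, -0.7, 6.3]
width: 0.655
```

>>> {"fn": "step_arm", "kwargs": {"commands": [0,-0.005,0,0,0,0,0,-0.015,0,0,0,0,0,-0.03,0,0,0,0,0,-0.06,0,0,0,0,0,-0.09,0,0,0,0,0,-0.115,0,0,0,0,0,-0.125,0,0,0,0,0,-0.125,0,0,0,0,0,-0.125,0,0,0,0]}}

```text
clock: 12.65
tool_pos: [525.0, 216.3, 134.3]
orientation: [0.707, -0.016, 0.016, -0.707]
force: [-0.0, 1.1, -5.2]
width: 0.653
```

```bash
python3 - <<'E'
from h import *
to([515.5,-319.8,135],-2.67)
E
```

```text
t 12.65 p [525.  216.3 134.3] yawx -2.58 down [-0. -0. -1.] F [-0.   1.1 -5.2] w 0.653 shift [ 0.0146 -0.0006 -0.536 ] turn [ 0.01  0.09 -0.  ]
```

Lifted (about 5 N of weight on the wrist). Next I carry it over the plate.

>>> {"fn": "step_arm", "kwargs": {"commands": [0.001,0,-0.02,0,0,0,0.002,0,-0.055,0,0,0,0.003,0,-0.095,0,0,0,0.004,0,-0.135,0,0,0,0.005,0,-0.175,0,0,0,0.006,0,-0.215,0,0,0,0.007,0,-0.255,0,0,0,0.008,0,-0.295,0,0,0,0.009,0,-0.335,0,0,0,0.01,0,-0.375,0,0,0,0.011,0,-0.41,0,0,0,0.012,0,-0.43,0,0,0]}}

```text
clock: 13.65
tool_pos: [515.2, -219.2, 132.0]
orientation: [0.707, -0.02, 0.016, -0.706]
force: [0.4, -0.0, -4.3]
width: 0.653
```

```bash
python3 - <<'E'
from h import *
to([515.5,-319.8,97],-2.67)
E
```

```text
t 13.65 p [ 515.2 -219.2  132. ] yawx -2.91 down [-0.005 -0.002 -1.   ] F [ 0.4 -0.  -4.3] w 0.653 shift [ 0.0055  0.0351 -0.1004] turn [ 0.1  -0.24 -0.26]
```

>>> {"fn": "step_arm", "kwargs": {"commands": [0.002,0.005,-0.035,0,0,0,0.004,0.015,-0.065,0,0,0,0.005,0.025,-0.09,0,0,0,0.005,0.035,-0.1,0,0,0,0.005,0.036,-0.1,0,0,0,0.005,0.036,-0.1,0,0,0,0.005,0.036,-0.1,0,0,0,0.005,0.036,-0.1,0,0,0,0.005,0.036,-0.1,0,0,0,0.005,0.036,-0.1,0,0,0]}}

```text
clock: 14.48
tool_pos: [519.2, -312.5, 98.9]
orientation: [-0.707, 0.015, -0.015, 0.707]
force: [0.8, -0.5, -5.2]
width: 0.653
```

```bash
python3 - <<'E'
from h import *
to([515.5,-319.8,97],-2.67)
ims=[]
for n in('scene','wrist','top'):
    w=snap(n);save(w,n+'7.npz');o,p,r=st()
    a=np.linspace(0,2*np.pi,40);im=np.clip(w['image']*1.6,0,255).astype(np.uint8)
    for zz,rr,c0,col in((3,29,p,(0,0,255)),(29,29,p,(0,255,0)),(12-p[2],42,np.array([515.5,-319.8,p[2]]),(255,0,0))):
        q=proj(w,np.c_[c0[0]+rr*np.cos(a),c0[1]+rr*np.sin(a),np.full(40,p[2]+zz)]).round().astype(int)
        if n!='top':cv2.polylines(im,[q],True,col,1)
    if n=='scene': ims.append(cv2.resize(im[150:350,60:260],(400,400),interpolation=cv2.INTER_CUBIC))
    if n=='wrist': ims.append(cv2.resize(im[60:360,130:430],(400,400)))
    if n=='top': cv2.imwrite('pics/top7.png',im)
cv2.imwrite('pics/p7.png',np.hstack(ims))
E
```

```text
t 14.48 p [ 519.2 -312.5   98.9] yawx -2.47 down [ 0.001  0.    -1.   ] F [ 0.8 -0.5 -5.2] w 0.653 shift [-0.0034  0.0019 -0.0074] turn [-0.    0.2   0.04]
```

View pics/p7.png

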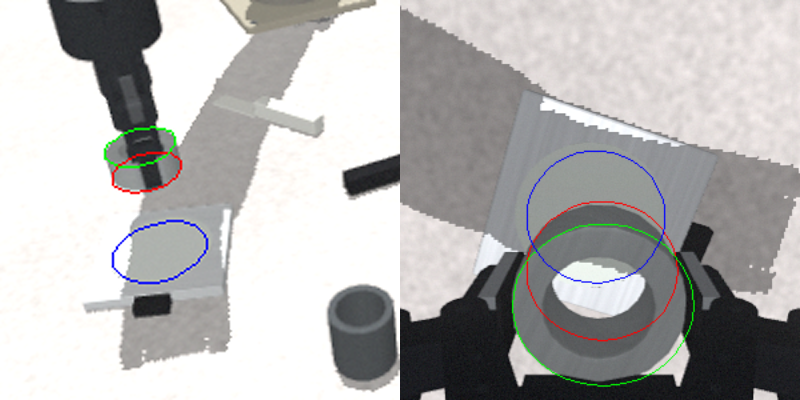

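View pics/top7.png

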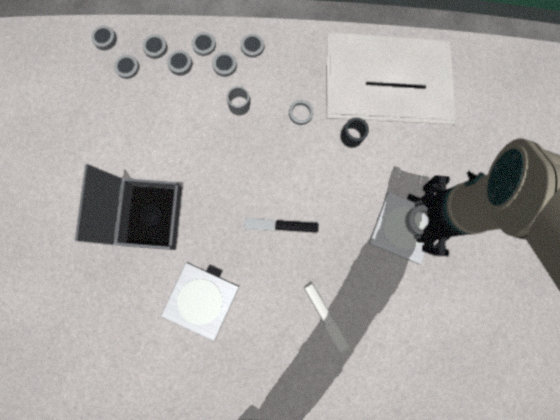

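```bash
python3 - <<'E'
from h import *
s=dict(np.load('pics/scene1.npz'));print(proj(s,[[515.5,-319.8,12]]))
g=cv2.cvtColor(s['image'],cv2.COLOR_BGR2GRAY);k=np.zeros_like(g);k[235:310,90:190]=g[235:310,90:190]>117
c=max(cv2.findContours(k,0,cv2.CHAIN_APPROX_NONE)[0],key=cv2.contourArea)
print(cv2.minAreaRect(ray(s,c.reshape(-1,2),12)[:,:2].astype(np.float32)))
for _ in range(3): snap('top');to([515.5,-319.8,97],-2.67)
E
```

```text
[[139.65185773 274.844329  ]]
((488.07476806640625, -325.74359130859375), (209.10055541992188, 256.21710205078125), 71.20582580566406)
t 14.68 p [ 518.7 -313.4   98.8] yawx -2.55 down [ 0. -0. -1.] F [ 0.4  0.3 -4.5] w 0.653 shift [-0.003   0.0018 -0.0065] turn [0.02 0.12 0.02]
t 14.73 p [ 518.7 -313.5   98.7] yawx -2.56 down [ 0. -0. -1.] F [-0.4  0.4 -5. ] w 0.652 shift [-0.0029  0.0017 -0.0064] turn [0.01 0.11 0.02]
t 14.78 p [ 518.6 -313.6   98.6] yawx -2.57 down [ 0. -0. -1.] F [-0.5  0.5 -4.4] w 0.65 shift [-0.0028  0.0016 -0.0063] turn [0.01 0.1  0.01]
```

>>> {"fn": "step_arm", "kwargs": {"commands": [-0.003,0.0015,-0.006,0,0,0,-0.003,0.0015,-0.006,0,0,0,-0.003,0.0015,-0.006,0,0,0,-0.003,0.0015,-0.006,0,0,0,-0.003,0.0015,-0.006,0,0,0,-0.003,0.0015,-0.006,0,0,0,-0.003,0.0015,-0.006,0,0,0,-0.003,0.0015,-0.006,0,0,0,-0.003,0.0015,-0.006,0,0,0,-0.003,0.0015,-0.006,0,0,0,-0.003,0.0015,-0.006,0,0,0,-0.003,0.0015,-0.006,0,0,0]}}

```text
clock: 15.78
tool_pos: [515.3, -319.4, 96.9]
orientation: [-0.707, 0.016, -0.016, 0.707]
force: [0.1, -0.1, -4.9]
width: 0.654
```

```bash
python3 - <<'E'
from h import *
for _ in range(2): w=snap('wrist');to([515.5,-319.8,97],-2.67)
# ring top circle from the wrist view: outer-edge columns at predicted rows
s=snap('scene');o,p,r=st();print(proj(s,[[*p[:2],p[2]+3],[515.5,-319.8,12]]))
a=dict(np.load('pics/top1.npz'))['image'];b=dict(np.load('pics/top7.npz'))['image']
d=cv2.absdiff(a,b).max(2)
print('bystander diff',[int((d[y-16:y+16,x-16:x+16]>30).sum()) for x,y in((238,100),(300,112),(354,131))])
m=cv2.cvtColor(b,cv2.COLOR_BGR2GRAY)<45;k=np.zeros(m.shape,np.uint8);k[215:240,265:325]=m[215:240,265:325]
t=dict(np.load('pics/top7.npz'));c=max(cv2.findContours(k,0,cv2.CHAIN_APPROX_NONE)[0],key=cv2.contourArea)
print('handle',cv2.minAreaRect(ray(t,c.reshape(-1,2),22)[:,:2].astype(np.float32)))
E
```

```text
t 15.83 p [ 515.3 -319.5   96.9] yawx -2.57 down [ 0. -0. -1.] F [ 0.8  0.2 -4.5] w 0.65 shift [ 0.0002 -0.0001 -0.0003] turn [0.  0.1 0. ]
t 15.88 p [ 515.3 -319.5   97. ] yawx -2.57 down [ 0. -0. -1.] F [ 0.2 -0.4 -4.6] w 0.651 shift [ 0.0002 -0.     -0.0003] turn [0.  0.1 0. ]
[[129.00337299 236.31853759]
 [139.65185773 274.844329  ]]
bystander diff [0, 0, 0]
handle ((512.0850219726562, -86.48387145996094), (85.60574340820312, 17.31975746154785), 87.84229278564453)
```

Everything is settled, so I hand the job in.

```bash
python3 -c "
from h import *
print(workorder.finish_job())"
```

```text
the job is handed in; nothing more can be done
None
```

I levered the case lid open with the pry blade and laid the blade flat on the bench. I then took out the ring gauge, and the arm is holding it over the rightmost plate. The job was handed in at about 16 s of the 64 s allowed.

Last checks before hand-in:
- **Gauge position:** the tool is within about 0.5 mm of my estimate of the plate centre. The gauge underside is about 100 mm above the bench, inferred from the grasp height, and an image overlay agreed to about 1–2 mm. The tool is vertical.
- **Grip:** the wrist carries about 4.6 N steadily and the jaw opening is steady.
- **Lid:** it was pushed to about 1.77 rad, worked out from the blade tip's position. A top view afterwards showed it still open.
- **Blade:** it is on the bench at about (512, -86) mm. It was released with a light contact force and looks flat in the top view.
- **Bystanders:** the top view shows no change around the two sleeves and the ring.

One check failed: a second measurement of the plate in the scene view, because its colour mask merged with the bench. The plate centre therefore comes from the top view; projected into the scene view, it landed on the middle of the window by eye. The gauge centre measured in the case also came out about 3 mm from the case centre, because that picture was taken while the arm was still settling. The grip was good regardless.

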